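Roll the large can capacitor onto the reader's line

TASK

Two can capacitors lie on the bench mat. Roll the larger one sideways by gently stroking its top with the fingertips from above, not pushing at its flank, until it lies still on the white line and along it, its whole length on the line, so that the little code reader looks straight at its end. It must roll, not skid, and is never lifted, tipped up or pressed hard; leave the smaller capacitor and everything else where it is.

Things in the scene. Friction and masses are not known exactly. Their poses are not given: they have to be found in the camera images.
- big_can: larger capacitor: aluminium cylinder, 40 mm diameter, 80 mm long, 130 g, lying 55 to 95 mm to either side of the line, within 0.15 rad of parallel. Origin mid-length on its axis, 24 mm above the table (top at 44 mm); x is its axis, z up at the start. Pressed on top with a few N it rolls half as far as the fingertips travel, and stops with them; pushed level from behind above its axis it jams. To be worked from above only.
- small_can: the smaller capacitor, a bystander of the same look: 25 mm in diameter, 45 mm long, lying on the mat on the other side of the line, 55 to 95 mm from it. Origin at its middle, on its axis, which is its x axis. It too rolls easily: do not touch it.
- line (a point): middle of the white line painted on the mat, at the mat's top face, 4 mm above the table. The line runs along x, 150 mm long (75 mm either way) and 4 mm wide; y points across it, the direction of rolling; z up. They do not move. Two spaced fingertips pressed on the larger capacitor can also turn it on the mat to square it up.
- mat: dark mat fixed to the table, 280 mm (x) by 380 mm (y), 4 mm thick; origin at the centre of its underside, axes as the line's. The code reader, a black box 60 mm wide and 48 mm high, is fixed on it at the line's -x end (nearer to the robot), from x = -137 to -87 mm in the mat's frame, window facing +x.
- transformer: bystander: small transformer, 34 x 40 x 30 mm, standing loose on the mat about 115 mm in +x from the line's middle; origin at its underside
- heatsink: bystander: finned aluminium heat sink, 30 x 36 x 22 mm, loose on the mat about 115 mm in +x from the line's middle; origin at its underside
- multimeter: bystander: yellow multimeter lying on its back on the table left of the mat, 170 x 85 x 39 mm; origin at its underside
- screwdriver: bystander: screwdriver lying on the table left of the mat, low
- cup: bystander: small blue ceramic cup right of the mat, 70 mm wide, 50 mm high; origin at its underside
- spool: bystander: metal spool of 60 mm diameter standing on its flange right of the mat, 46 mm high; origin at its underside
Things that resemble listed ones, but are neither listed nor needed, are in the scene too. Leave any blue or green look-alike of the big_can alone.

How it is judged (in metres and radians):
On the way:
1. the larger capacitor has rolled over (not slid): it has turned at least a quarter turn about its own axis (angle between big_can's own z axis and vertical above 1.6 rad), for 0.05 s.
At the end, for the whole second after the job is handed in: The larger capacitor lies still on the mat, its middle within 8 mm of the line sideways and 35 mm of its middle lengthwise, its axis within 0.12 rad of the line; the smaller one has moved under 12 mm, other things under 15 mm (screwdriver 20) (y of big_can in the frame of line between -0.008 and 0.008 m and x of big_can in the frame of line between -0.035 and 0.035 m and angle between the x axis of big_can and the x axis of line, either way round below 0.12 rad and z of big_can in the frame of line between 0.018 and 0.022 m and linear speed of big_can below 0.01 m/s and distance of small_can from where it was at the start of the episode below 0.012 m and distance of each of transformer, heatsink, multimeter, cup, spool from where it was at the start of the episode below 0.015 m and distance of screwdriver from where it was at the start of the episode below 0.02 m); the robot touches nothing.
It fails at once if the larger capacitor is lifted (over 8 mm) or tipped up (its axis over 0.25 rad from level) (z of big_can in the frame of line above 0.028 m or angle between big_can's own x axis and vertical below 1.32 rad or angle between big_can's own x axis and vertical above 1.82 rad).
It fails at once if the fingers press on the larger capacitor with more than 60 N (contact force between the fingers and big_can above 60 N).
It fails at once if the larger capacitor is pushed at its flank, not its top (touched with the fingertips some 13 mm or more below its top) (contact force between the fingers and big_can above 0.03 N and height (world z) of the grasp point below 0.05 m).
It fails at once if the smaller capacitor is moved by more than 12 mm (distance of small_can from where it was at the start of the episode above 0.012 m).
It fails at once if another thing is moved (over 15 mm, screwdriver over 20 mm) (distance of any of transformer, heatsink, multimeter, cup, spool from where it was at the start of the episode above 0.015 m or distance of screwdriver from where it was at the start of the episode above 0.02 m).
It also fails if it takes over 64 s, if anything falls off the work surface, if the arm or the gripper's body presses on something with over 40 N, if the wrist force passes 120 N, or if a joint passes its speed limit or range.

ROBOT

A 6-joint arm with a two-finger parallel gripper is mounted at the origin on the work surface. World frame = base frame: x ahead of the robot, y to its left, z up, the work surface at z = 0. Lengths are in m, angles in degrees, forces in N, time in s.
With the tool pointing down it reaches from about 0.35 to 0.875 m from the base axis. Payload 4.2 kg.
Tool frame: the origin (TCP) lies on the centre line of the jaws, within the pads' length; the fingertips stand 19 mm ahead of it and the grasp point (between the pads) is the TCP; z points along the fingers, y is the line along which they close (so a half turn about z gives the same grasp; the last joint's range is limited). The gripper opens to 87 mm and grips with 3 to 60 N. Pads are 19 mm wide; open, the fingers measure 117 mm over their backs; the gripper's body (75 mm by 190 mm) begins 51 mm behind the grasp point.
Start: joints at [86.15, 22.042, 0.453, 0, -68.411, -14.817], TCP at [0.2, 0.592, 0.204] pointing down, gripper open.
Joint ranges: [-179.83, 179.83], [-69.29, 118.12], [-61.27, 80.66], [-181.25, 117.63], [-171.15, -9.14], [-177.46, 177.46]. Speed limits (degrees/s): [159.86, 159.86, 180, 180, 180, 180].

INTERFACE

Orientations are given as a 3x3 rotation matrix whose columns are the frame's x, y, z axes.
In Python, from station import sense, capture, finish_job, search_frame, masks_of gives the robot as it stands.
- The arm moves only by the tool drive_tool, never from a script. Its argument "rows" is a list of rows, each a list of 7 numbers: the opening in per cent of the stroke, from 0 (shut) to 100 (fully open), then the shift along the world's x, y, z in mm, then the turn, a rotation vector about the world's x, y, z in rad. In form: [[fingers, dx, dy, dz, wx, wy, wz], ...]. A call has 1 to 5 rows; each row shifts and turns the commanded pose from where the row before left it; what a row does not reach is not made up. A row lasts 1/12 s, in which the tool goes at most 41.7 mm and 7.16 degrees, less where a joint would pass 70% of its speed; a pose out of reach is approached as far as the arm can. A call is refused whole if a number of a shift passes 41.7 or a number of a turn 0.125, either way. A call with a gripper value outside its range is refused whole. The fingers move at their own pace and stop on an object; the grip force is fixed at half the most. Time passes only in rows, so rows that do not move let the fingers close. It gives the time, the measured TCP pose, the force, the opening and the grip force at its end, in the units of the state.
- sense(): the state, without advancing time (a new reading comes with each control period).
- capture(name): name is "scene" or "top"; returns a dict with "frame" (480x640x3 uint8, red, green, blue), "z_map" (480x640 float32, m along the optical axis (not along the pixel's ray), 0 where there is no reading), "fx", "fy", "cx", "cy" (pixels), "R" (3x3) and "t" (3): a world point X has camera coordinates R X + t. Camera axes: x right, y down, z forward; pixel columns grow to the right and rows downward; lengths in m; the calibration is good to about 2 mm. A picture is of the moment at which its call begins.
- finish_job(): hands the job in; it is judged then, once.
Trained networks look in a picture, given as the dict that the camera call returned (one of the last four; its "shot" number tells which), for a name from the list of things; names that differ only in an ending like _2 or _b are one class to them, and where a whole thing is asked for, a point or a joint stands for the part that bears it (a point fixed in the world has none). Each returns a list of dicts, best first, with "p" (0 to 1); they miss things now and then, are a little off and sometimes report something else, mostly with a low value. They report only what shows in the picture. A call takes as long as a camera call. They do not tell look-alikes from the thing itself.
- search_frame(label, picture): "xy" ([column, row] in pixels, amid what is visible of it).
- masks_of(label, picture): "region" (480x640 bool, what is visible of it) and "xy" ([column, row] in pixels, amid what is visible of it).
The state is a dict: "time_s": time; "joints": joint angles; "joint_velocities": joint speeds; "effort": joint torques, N m; "tcp_pos": TCP position; "ee_rot": TCP orientation; "wrist_force": force on the tool from outside, world axes, zero at the start; "moment": the same for the moment, N m; "gripper_width": opening from 0.0 (shut) to 1.0 (fully open); "gripper_force": force on a finger pad.
Only numpy, scipy, OpenCV 4.12 (cv2) and the standard library are available. Lean on these libraries where they do the work, as an engineer would, in place of code of your own. Each camera call takes 0.05 s, during which the arm holds its last target. There are 200 camera calls.

## Working session

There is one attempt and no reset: what is moved stays moved. The work goes in short steps, Python scripts to look and compute and a tool call to move; the robot and the scene stay as the last step left them, time stands still between calls to the robot, and variables do not carry over. Pictures are saved under pics/ and viewed, at most 10 in all, crops included, and the job is handed in when it is done.

Besides the shell and the picture viewer there is one more tool, called after ">>>" in YAML: its name, and indented under it one key for each argument. drive_tool: Moves the arm, as the interface text tells. Its arguments: {"type":"object","properties":{"rows":{"type":"array"}},"required":["rows"]}

```bash
mkdir -p pics; cat > h.py <<'E'
import numpy as np, cv2
from station import sense, capture, finish_job, search_frame, masks_of
def cloud(c):
    v,u=np.mgrid[0:480,0:640]; z=c["z_map"].astype(float)
    P=np.stack([(u-c["cx"])*z/c["fx"],(v-c["cy"])*z/c["fy"],z],-1)
    return (P-np.array(c["t"]))@np.array(c["R"])
def save(c,n): cv2.imwrite("pics/"+n,cv2.cvtColor(c["frame"],cv2.COLOR_RGB2BGR))
E
python3 - <<'E'
from h import *
s=sense(); print(s)
for n in("top","scene"):
    c=capture(n); save(c,n+"0.png"); W=cloud(c)
    print(n,np.round(-np.array(c["R"]).T@np.array(c["t"]),3))
    for l in("big_can","small_can","mat","transformer","heatsink","cup","spool"):
        for m in masks_of(l,c)[:3]:
            r=m["region"]&(c["z_map"]>0); p=W[r]
            if len(p)==0: continue
            print(l,round(m["p"],2),np.round(m["xy"]),len(p),"med",np.round(np.median(p,0),3),"lo",np.round(np.percentile(p,2,axis=0),3),"hi",np.round(np.percentile(p,98,axis=0),3))
E
```

```text
{'time_s': 0.0, 'joints': array([ 8.61492278e+01,  2.20905878e+01,  3.79708939e-01, -2.87409837e-02,
       -6.84133582e+01, -1.48156927e+01]), 'joint_velocities': array([ 0.0405128 , -0.01039538, -0.0438491 ,  0.00447009, -0.03537973,
       -0.0681035 ]), 'effort': array([ 9.96076560e-04, -3.90672147e+01,  1.87403798e+01,  4.21970129e+00,
        1.09106980e-02, -1.95507823e-04]), 'tcp_pos': array([0.19982349, 0.59150211, 0.20256166]), 'ee_rot': array([[ 9.47338556e-01, -3.20233177e-01, -6.11007848e-04],
       [-3.20233743e-01, -9.47336162e-01, -2.13208106e-03],
       [ 1.03933260e-04,  2.21546792e-03, -9.99997540e-01]]), 'wrist_force': array([0.01350072, 0.45302008, 0.20214978]), 'moment': array([ 0.00634107,  0.02699764, -0.00786311]), 'gripper_force': 0.0, 'gripper_width': 0.9984472359723189}
top [0.355 0.01  1.193]
big_can 0.93 [465. 192.] 622 med [ 0.683 -0.292  0.036] lo [ 0.659 -0.332  0.   ] hi [ 0.711 -0.253  0.044]
big_can 0.92 [420. 153.] 566 med [ 0.786 -0.202  0.036] lo [ 0.772 -0.243  0.018] hi [ 0.809 -0.165  0.043]
big_can 0.78 [443. 251.] 640 med [ 0.547 -0.249  
[... 1046 characters left out ...]
] 1134 med [ 0.697 -0.298  0.036] lo [ 0.672 -0.336  0.014] hi [ 0.716 -0.256  0.042]
small_can 0.71 [342. 227.] 196 med [0.545 0.11  0.024] lo [0.52 0.1  0.01] hi [0.561 0.127 0.032]
mat 0.8 [325. 249.] 11980 med [0.571 0.039 0.005] lo [ 0.413 -0.128  0.002] hi [0.71  0.245 0.042]
transformer 0.67 [395. 248.] 283 med [0.659 0.164 0.03 ] lo [0.637 0.151 0.006] hi [0.669 0.186 0.037]
heatsink 0.64 [342. 279.] 342 med [0.688 0.011 0.022] lo [ 0.667 -0.005  0.005] hi [0.701 0.033 0.028]
cup 0.92 [112. 328.] 1539 med [ 0.588 -0.418  0.033] lo [ 0.569 -0.447  0.005] hi [ 0.633 -0.387  0.052]
spool 0.72 [102. 271.] 1010 med [ 0.434 -0.409  0.044] lo [ 0.387 -0.437  0.001] hi [ 0.451 -0.382  0.049]
```

View pics/top0.png

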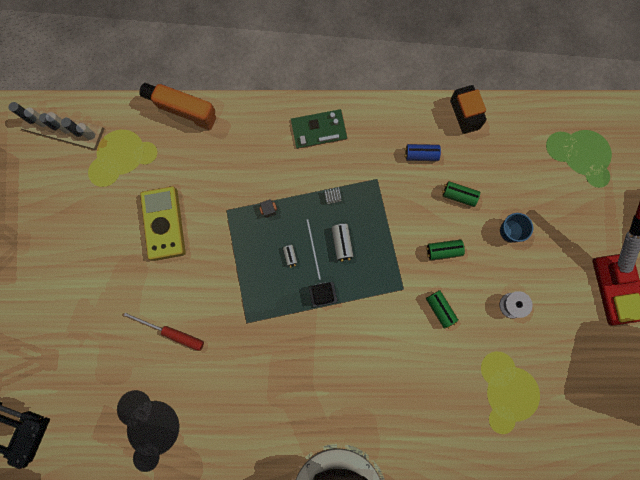

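View pics/scene0.png

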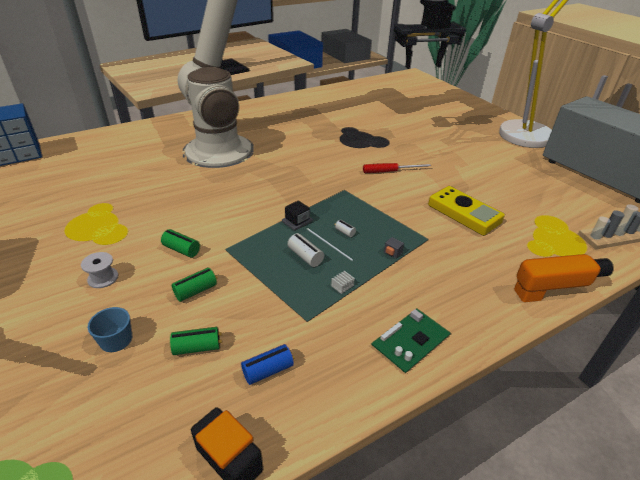

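The top view shows the big silver can at about (342,242), the line from (308,220) to (320,280) with the reader at (322,293), and the small can at (290,256). The green and blue cans on the table are look-alikes. Next I measure the can and the line in both views.

```bash
cat >> h.py <<'E'
def pca(q):
    m=q.mean(0); w,v=np.linalg.eigh(np.cov((q-m).T)); a=v[:,-1]; a=a*np.sign(a[0]); return m,a
def meas(n,save_as=None,canbox=None,verbose=True):
    c=capture(n); W=cloud(c); g=c["frame"].astype(int); f=g.min(-1)
    if save_as: save(c,save_as)
    if n=="top":
        # line: bright pixels at mat level
        mat=(abs(W[...,2]-.004)<.008)&(c["z_map"]>0)
        m=cv2.inRange(c["frame"],(110,110,110),(255,255,255))>0
        box=np.zeros((480,640),bool); box[212:286,298:328]=1
        q=W[m&mat&box][:,:2]
        if len(q)>20:
            mm,a=pca(q); s=(q-mm)@a; print("line n",len(q),"mid",np.round(mm+a*(s.min()+s.max())/2,4),"len",s.max()-s.min(),"yaw",np.degrees(np.arctan2(a[1],a[0])))
    return c,W
def can(W,c,ctr,R=.065,zlo=.034):
    p=W[(np.linalg.norm(W[...,:2]-ctr,axis=-1)<R)&(W[...,2]>zlo)&(W[...,2]<.052)&(c["z_map"]>0)]
    (x,y),(w,h),ang=cv2.minAreaRect((p[:,:2]*1000).astype(np.float32))
    m,a=pca(p[:,:2]); s=(p[:,:2]-m)@a; lo,hi=np.percentile(s,[1,99])
    print("can n",len(p),"rect",np.round([x,y,w,h,ang],1),"pca mid",np.round(m+a*(lo+hi)/2,4),"len",round(hi-lo,4),"yaw",round(np.degrees(np.arctan2(a[1],a[0])),2),"ztop",np.round(np.percentile(p[:,2],[50,95]),4))
E
python3 - <<'E'
from h import *
c,W=meas("top"); print(W[242,342],W[220,308],W[279,320],W[256,290])
can(W,c,W[242,342][:2]); 
for zl in (.038,.040,.042): can(W,c,W[242,342][:2],zlo=zl)
s,W2=meas("scene")
for zl in(.030,.036,.039): can(W2,s,W[242,342][:2],zlo=zl)
# mat corners by colour
for C,WW in((c,W),(s,W2)):
    m=masks_of("mat",C)[0]["region"].astype(np.uint8)
    k=cv2.findContours(m,cv2.RETR_EXTERNAL,cv2.CHAIN_APPROX_NONE)[0]; k=max(k,key=cv2.contourArea)[:,0]
    u=k.astype(float); R=np.array(C["R"]);t=np.array(C["t"]); o=-R.T@t
    d=np.c_[(u[:,0]-C["cx"])/C["fx"],(u[:,1]-C["cy"])/C["fy"],np.ones(len(u))]@R
    X=o+d*((.004-o[2])/d[:,2])[:,None]
    print(cv2.minAreaRect((X[:,:2]*1000).astype(np.float32)))
# line in scene
f=s["frame"].min(-1); 
for th in(110,140): 
    b=np.zeros((480,640),bool); b[226:264,304:354]=1
    yy,xx=np.where((f>th)&b&(abs(W2[...,2]-.004)<.006)); q=W2[yy,xx][:,:2]; q=q[(np.linalg.norm(q-W[256,290][:2],axis=1)>.04)]
    if len(q)>10:
        mm,a=pca(q); z=(q-mm)@a; print("sline",len(q),mm+a*(z.min()+z.max())/2,z.max()-z.min(),np.degrees(np.arctan2(a[1],a[0])))
E
```

```text
line n 79 mid [0.5531 0.0613] len 0.1447552591852932 yaw 12.277878268588662
[ 0.56229278 -0.00761792  0.04547053] [0.62404289 0.07466786 0.00333138] [0.4800235  0.04403966 0.00366976] [0.5307455  0.11416033 0.03237004]
can n 504 rect [564.4  -8.   85.2  36.6   9.1] pca mid [ 0.5659 -0.0076] len 0.0792 yaw 9.94 ztop [0.0417 0.0466]
can n 410 rect [566.5  -7.6  81.   33.6  10.3] pca mid [ 0.5664 -0.0073] len 0.0784 yaw 10.32 ztop [0.0425 0.0468]
can n 345 rect [566.6  -8.3  80.8  31.4   8.2] pca mid [ 0.5665 -0.0077] len 0.0783 yaw 9.38 ztop [0.0431 0.0472]
can n 234 rect [566.3  -7.9  80.3  28.3   9. ] pca mid [ 0.5663 -0.0074] len 0.0777 yaw 10.08 ztop [0.0442 0.0473]
can n 487 rect [569.5 -10.7  83.2  36.4  12.2] pca mid [ 0.5701 -0.0147] len 0.0797 yaw 12.93 ztop [0.0415 0.046 ]
can n 380 rect [569.3 -10.3  82.2  33.    9.7] pca mid [ 0.5699 -0.0125] len 0.0794 yaw 11.35 ztop [0.0428 0.0463]
can n 315 rect [569.3  -9.1  82.5  30.8  11.2] pca mid [ 0.5697 -0.0109] len 0.0795 yaw 10.97 ztop [0.0434 0.0465]
((552.86474609375, 61.483795166015625), (280.71575927734375, 380.2666320800781), 12.277189254760742)
((534.1942138671875, 56.99159240722656), (326.9280700683594, 386.285888671875), 11.956547737121582)
sline 91 [0.55380471 0.05995489] 0.14620389471255218 12.530547246694997
sline 61 [0.5549424  0.06030906] 0.1409931003244274 12.333220628113187
```

>>> drive_tool:
  rows:
    - [40,18.4,-30.25,0,0,0,-0.053]
    - [40,18.4,-30.25,0,0,0,-0.053]
    - [40,18.4,-30.25,0,0,0,-0.053]
    - [40,18.4,-30.25,0,0,0,-0.053]
    - [40,18.4,-30.25,0,0,0,-0.053]

```text
time_s: 1.42
tcp_pos: [0.2925, 0.4394, 0.2038]
ee_rot: [[0.829, -0.559, 0.0], [-0.559, -0.829, 0.0], [0.0, -0.0, -1.0]]
wrist_force: [0.6, -0.8, 0.3]
gripper_width: 0.707
gripper_force: 0.0
```

>>> drive_tool:
  rows:
    - [40,18.4,-30.25,0,0,0,-0.053]
    - [40,18.4,-30.25,0,0,0,-0.053]
    - [40,18.4,-30.25,0,0,0,-0.053]
    - [40,18.4,-30.25,0,0,0,-0.053]
    - [40,18.4,-30.25,0,0,0,-0.053]

```text
time_s: 1.83
tcp_pos: [0.3846, 0.2881, 0.204]
ee_rot: [[0.654, -0.757, 0.001], [-0.757, -0.654, 0.001], [-0.0, -0.001, -1.0]]
wrist_force: [0.5, -0.6, -1.1]
gripper_width: 0.417
gripper_force: 0.0
```

>>> drive_tool:
  rows:
    - [40,18.4,-30.25,0,0,0,-0.053]
    - [40,18.4,-30.25,0,0,0,-0.053]
    - [40,18.4,-30.25,0,0,0,-0.053]
    - [40,18.4,-30.25,0,0,0,-0.053]
    - [40,18.4,-30.25,0,0,0,-0.053]

```text
time_s: 2.25
tcp_pos: [0.4767, 0.1368, 0.2041]
ee_rot: [[0.433, -0.901, 0.001], [-0.901, -0.433, 0.0], [-0.0, -0.001, -1.0]]
wrist_force: [0.3, 0.6, 0.4]
gripper_width: 0.403
gripper_force: 0.0
```

>>> drive_tool:
  rows:
    - [40,18.4,-30.25,0,0,0,-0.053]
    - [40,18.4,-30.25,0,0,0,-0.053]
    - [40,18.4,-30.25,0,0,0,-0.053]
    - [40,18.4,-30.25,0,0,0,-0.053]
    - [40,18.4,-30.25,0,0,0,-0.053]

```text
time_s: 2.67
tcp_pos: [0.5687, -0.0146, 0.2039]
ee_rot: [[0.181, -0.983, 0.0], [-0.983, -0.181, 0.0], [0.0, -0.0, -1.0]]
wrist_force: [0.5, 1.7, 0.5]
gripper_width: 0.396
gripper_force: 0.0
```

>>> drive_tool:
  rows:
    - [40,0,0,-30,0,0,0]
    - [40,0,0,-30,0,0,0]
    - [40,0,0,-30,0,0,0]
    - [40,0,0,-20,0,0,0]
    - [40,0,0,0,0,0,0]

```text
time_s: 3.08
tcp_pos: [0.5644, -0.0136, 0.0889]
ee_rot: [[0.183, -0.983, -0.01], [-0.983, -0.183, -0.001], [-0.0, 0.01, -1.0]]
wrist_force: [-0.2, -0.6, -0.7]
gripper_width: 0.401
gripper_force: 0.0
```

>>> drive_tool:
  rows:
    - [40,0,0,-8,0,0,0]
    - [40,0,0,-8,0,0,0]
    - [40,0,0,-5,0,0,0]
    - [40,0,0,0,0,0,0]

```text
time_s: 3.42
tcp_pos: [0.5679, -0.0128, 0.0725]
ee_rot: [[0.184, -0.983, -0.0], [-0.983, -0.184, 0.0], [-0.0, 0.0, -1.0]]
wrist_force: [-0.1, -0.4, -0.8]
gripper_width: 0.401
gripper_force: 0.0
```

```bash
python3 - <<'E'
from h import *
s=sense(); print(s["tcp_pos"],s["wrist_force"])
c=capture("scene"); save(c,"s1.png")
f=cv2.resize(c["frame"][180:330,220:440],(800,545),interpolation=cv2.INTER_CUBIC); cv2.imwrite("pics/s1c.png",f[...,::-1])
E
```

```text
[ 0.56785917 -0.01278158  0.07246359] [-0.11072039 -0.39094131 -0.77261423]
```

View pics/s1c.png

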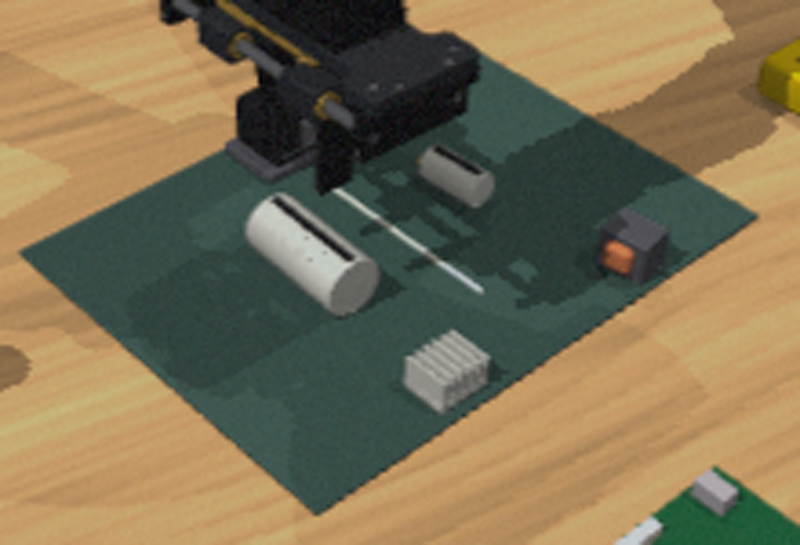

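The crop shows the can at about (310,250), but the gripper finger at about (335,150) looks well away from the can's top. I'll check that against depth before pressing.

```bash
python3 - <<'E'
from h import *
for n in("scene","top"):
    c=capture(n); W=cloud(c); R=np.array(c["R"]);t=np.array(c["t"])
    for p in([.568,-.013,.0535],[.568,-.013,.072]):
        q=R@np.array(p)+t; print(n,c["fx"]*q[0]/q[2]+c["cx"],c["fy"]*q[1]/q[2]+c["cy"])
    if n=="scene":
        for u,v in((311,222),(311,228),(313,230),(330,205),(300,250)): print(u,v,W[v,u],c["frame"][v,u])
    else:
        f=np.hstack([cv2.resize(c["frame"][170:320,240:420],(720,600),interpolation=cv2.INTER_CUBIC)]); cv2.imwrite("pics/t1c.png",f[...,::-1])
E
```

```text
scene 303.7694663436371 240.07244207943614
scene 303.81626985655 233.28551953714705
311 222 [ 0.59783254 -0.01333496  0.12156927] [14 20 13]
311 228 [ 1.218116   -0.37447291  0.65879434] [21 22 25]
313 230 [ 0.59464497 -0.00637736  0.09656792] [16 16 13]
330 205 [ 0.66469195 -0.01372669  0.20364771] [29 27 34]
300 250 [ 0.57376417 -0.02529449  0.03490645] [179 178 170]
top 344.38124356043596 238.96974525550672
top 344.5464696840267 237.48096560678175
```

View pics/t1c.png

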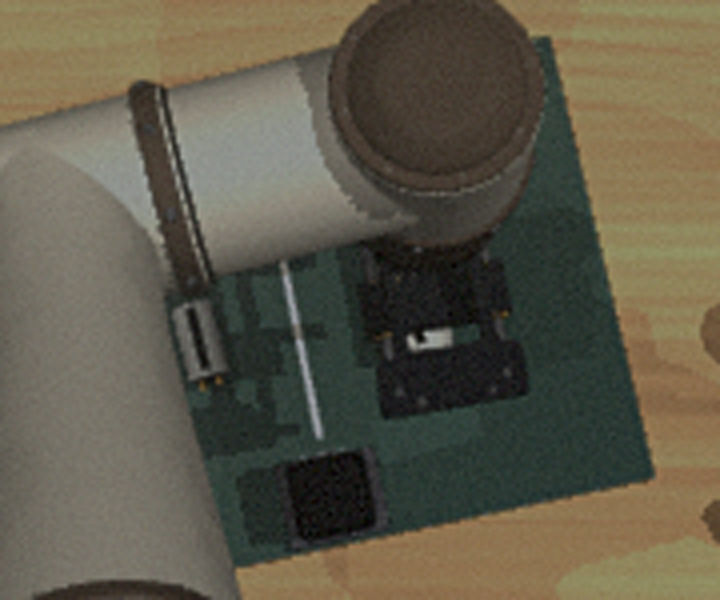

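```bash
python3 - <<'E'
from h import *
c=capture("scene"); W=cloud(c); print(sense()["tcp_pos"],sense()["joints"])
m=(np.linalg.norm(W[...,:2]-[.568,-.013],axis=-1)<.07)&(W[...,2]>.052)&(W[...,2]<.14)
v,u=np.where(m); print(u.min(),u.max(),v.min(),v.max(),np.percentile(W[m],[0,2,10,50],axis=0).round(3))
for r in range(214,246,2): print(r,[ (int(W[r,k,2]*1000),int(c["frame"][r,k].mean())) for k in range(300,324,3)])
E
```

```text
[ 0.56855843 -0.01272795  0.07347322] [ 1.50434958e+01  2.38486430e+01 -1.74647691e+01  1.46436893e-02
 -4.85944238e+01 -4.43527943e+00]
291 317 202 233 [[ 0.539 -0.029  0.094]
 [ 0.544 -0.028  0.094]
 [ 0.549 -0.026  0.098]
 [ 0.589 -0.017  0.115]]
214 [(112, 22), (40, 52), (36, 50), (140, 23), (144, 16), (177, 57), (185, 26), (190, 14)]
216 [(106, 15), (35, 43), (28, 46), (136, 17), (138, 15), (135, 13), (180, 19), (182, 16)]
218 [(101, 16), (28, 46), (25, 57), (131, 20), (133, 12), (127, 22), (177, 23), (177, 28)]
220 [(96, 20), (20, 46), (16, 30), (127, 20), (126, 15), (121, 17), (172, 25), (173, 14)]
222 [(21, 39), (12, 44), (11, 49), (121, 17), (119, 16), (114, 18), (167, 48), (168, 19)]
224 [(13, 52), (12, 52), (7, 42), (116, 24), (111, 15), (109, 23), (5, 40), (5, 33)]
226 [(10, 47), (658, 36), (4, 61), (111, 14), (107, 14), (104, 14), (5, 46), (6, 47)]
228 [(3, 65), (5, 68), (4, 61), (108, 15), (103, 11), (102, 18), (5, 63), (6, 44)]
230 [(4, 70), (4, 67), (5, 62), (102, 21), (97, 10), (4, 49), (5, 68), (5, 66)]
232 [(4, 70), (3, 69), (5, 66), (98, 16), (658, 168), (8, 71), (6, 69), (6, 67)]
234 [(39, 114), (3, 71), (4, 67), (1, 66), (5, 75), (4, 174), (4, 66), (4, 71)]
236 [(42, 139), (37, 83), (5, 67), (9, 66), (5, 70), (4, 69), (5, 184), (5, 67)]
238 [(46, 36), (46, 157), (6, 74), (3, 66), (6, 69), (5, 70), (6, 71), (7, 181)]
240 [(44, 161), (44, 45), (43, 151), (5, 66), (3, 70), (5, 67), (4, 72), (3, 78)]
242 [(43, 196), (46, 83), (43, 71), (43, 143), (6, 68), (4, 64), (6, 67), (6, 44)]
244 [(43, 198), (43, 198), (44, 61), (48, 87), (43, 129), (3, 67), (4, 66), (6, 52)]
```

By depth, the fingertips' lowest points are at z≈0.094. The reported TCP of 0.073 would put them at 0.054. The xy agrees, but the whole gripper looks about 40 mm higher than reported. I'll go down in small steps and check force and camera to see which is true.

>>> drive_tool:
  rows:
    - [40,0,0,-2,0,0,0]
    - [40,0,0,-2,0,0,0]
    - [40,0,0,-2,0,0,0]
    - [40,0,0,0,0,0,0]

```text
time_s: 3.95
tcp_pos: [0.5676, -0.013, 0.0662]
ee_rot: [[0.184, -0.983, -0.001], [-0.983, -0.184, -0.0], [-0.0, 0.001, -1.0]]
wrist_force: [-0.0, -0.3, 0.5]
gripper_width: 0.396
gripper_force: 0.0
```

```bash
cat >> h.py <<'E'
def tips():
    c=capture("scene"); W=cloud(c); s=sense(); T=s["tcp_pos"]
    m=(np.linalg.norm(W[...,:2]-T[:2],axis=-1)<.05)&(W[...,2]>.03)&(W[...,2]<.25)&(c["frame"].max(-1)<45)
    n,l,st,_=cv2.connectedComponentsWithStats(m.astype(np.uint8))
    print("tcp",T.round(4),"F",s["wrist_force"].round(1))
    for i in range(1,n):
        if st[i,4]>25: q=W[l==i]; print(st[i],"zmin",np.percentile(q[:,2],[1,4]).round(4),"ctr",np.median(q,0).round(3))
    return c,W
E
python3 -c "
from h import *
tips()"
```

```text
tcp [ 0.5678 -0.0129  0.0663] F [-0.1 -1.   0.6]
[279 162  34  64 876] zmin [0.0886 0.0956] ctr [ 0.572 -0.032  0.197]
[307 216  10  20 168] zmin [0.0881 0.0892] ctr [ 0.596 -0.013  0.111]
```

>>> drive_tool:
  rows:
    - [40,0,0,-1.5,0,0,0]
    - [40,0,0,-1.5,0,0,0]
    - [40,0,0,0,0,0,0]

```text
time_s: 4.25
tcp_pos: [0.5678, -0.0129, 0.0633]
ee_rot: [[0.184, -0.983, -0.001], [-0.983, -0.184, -0.0], [-0.0, 0.001, -1.0]]
wrist_force: [-0.5, 0.6, 0.2]
gripper_width: 0.4
gripper_force: 0.0
```

>>> drive_tool:
  rows:
    - [40,0,0,-1,0,0,0]
    - [40,0,0,-1,0,0,0]
    - [40,0,0,0,0,0,0]

```text
time_s: 4.5
tcp_pos: [0.5679, -0.0129, 0.0614]
ee_rot: [[0.184, -0.983, -0.0], [-0.983, -0.184, -0.0], [-0.0, 0.0, -1.0]]
wrist_force: [0.7, 0.9, -0.1]
gripper_width: 0.398
gripper_force: 0.0
```

```bash
python3 - <<'E'
from h import *
c,W=tips(); save(c,"s2.png")
c=capture("top")
# where would the gripper start pose project in top0
R=np.array(c["R"]);t=np.array(c["t"])
for z in(.204,.245):
    for p in([.2,.592,z-.019],):
        q=R@np.array(p)+t; print(z,c["fx"]*q[0]/q[2]+c["cx"],c["fy"]*q[1]/q[2]+c["cy"])
f=cv2.imread("pics/s2.png")[200:270,270:350]; cv2.imwrite("pics/s2c.png",cv2.resize(f,(640,560),interpolation=cv2.INTER_CUBIC))
f=cv2.imread("pics/top0.png")[380:480,0:90]; cv2.imwrite("pics/t0c.png",cv2.resize(f,(540,600),interpolation=cv2.INTER_CUBIC))
E
```

```text
tcp [ 0.5679 -0.0129  0.0615] F [ 0.5  0.3 -0.2]
[279 162  34  66 911] zmin [0.0845 0.0919] ctr [ 0.575 -0.033  0.193]
[307 218  10  20 169] zmin [0.0832 0.0843] ctr [ 0.595 -0.013  0.106]
[296 235  20  16  26] zmin [0.0433 0.0437] ctr [ 0.572 -0.008  0.046]
0.204 33.00800474533531 412.1235173681588
0.245 19.940477832780687 415.5845536052718
```

View pics/s2c.png

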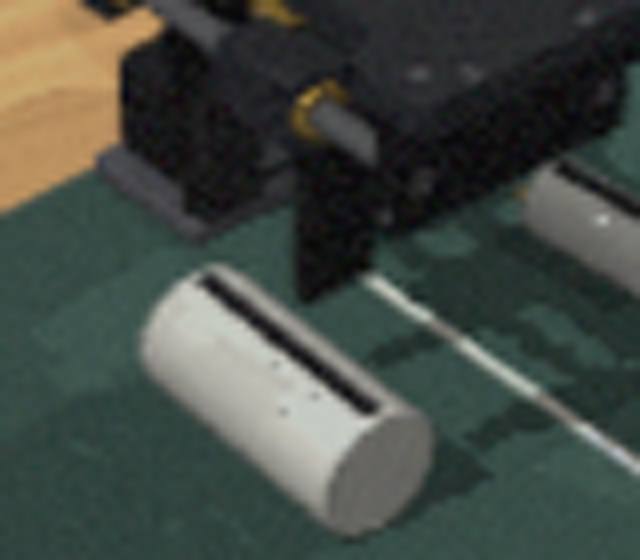

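No contact force, and the tips are visibly about 40 mm above the can. So the z reading is biased by about -41 mm: tip z ≈ reading + 22 mm. I'll keep going down guided by vision and force, expecting contact near a reading of 0.022.

>>> drive_tool:
  rows:
    - [40,0,0,-5,0,0,0]
    - [40,0,0,-5,0,0,0]
    - [40,0,0,0,0,0,0]

```text
time_s: 4.85
tcp_pos: [0.567, -0.013, 0.0503]
ee_rot: [[0.184, -0.983, -0.003], [-0.983, -0.184, -0.0], [-0.0, 0.003, -1.0]]
wrist_force: [-1.1, -0.5, -0.0]
gripper_width: 0.399
gripper_force: 0.0
```

>>> drive_tool:
  rows:
    - [40,0,0,-5,0,0,0]
    - [40,0,0,-5,0,0,0]
    - [40,0,0,0,0,0,0]

```text
time_s: 5.1
tcp_pos: [0.5671, -0.013, 0.0403]
ee_rot: [[0.184, -0.983, -0.002], [-0.983, -0.184, -0.0], [-0.0, 0.002, -1.0]]
wrist_force: [0.0, 1.1, 0.6]
gripper_width: 0.399
gripper_force: 0.0
```

>>> drive_tool:
  rows:
    - [40,0,0,-5,0,0,0]
    - [40,0,0,-4,0,0,0]
    - [40,0,0,0,0,0,0]

```text
time_s: 5.35
tcp_pos: [0.5673, -0.013, 0.0316]
ee_rot: [[0.184, -0.983, -0.002], [-0.983, -0.184, -0.0], [-0.0, 0.002, -1.0]]
wrist_force: [-0.7, -0.1, -0.6]
gripper_width: 0.401
gripper_force: 0.0
```

```bash
python3 - <<'E'
from h import *
c,W=tips(); save(c,"s3.png")
f=cv2.imread("pics/s3.png")[200:270,270:350]; cv2.imwrite("pics/s3c.png",cv2.resize(f,(640,560),interpolation=cv2.INTER_CUBIC))
E
```

```text
tcp [ 0.5676 -0.013   0.0321] F [ 0.   0.4 -0.3]
[281 165  50  50 974] zmin [0.1566 0.1585] ctr [ 0.593 -0.033  0.215]
[280 200  37  51 486] zmin [0.0446 0.0519] ctr [ 0.553 -0.022  0.088]
```

View pics/s3c.png

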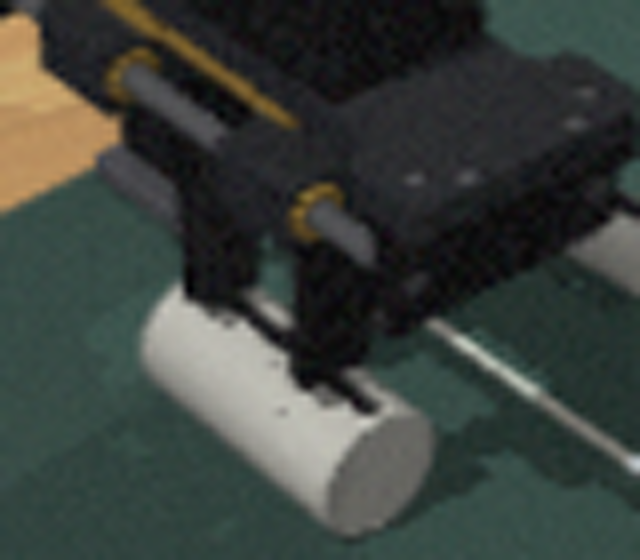

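The crop shows both fingertips just above the can's top, well centred along its length. Next comes the approach to contact.

>>> drive_tool:
  rows:
    - [40,0,0,-4,0,0,0]
    - [40,0,0,-3,0,0,0]
    - [40,0,0,0,0,0,0]

```text
time_s: 5.65
tcp_pos: [0.5682, -0.0129, 0.0256]
ee_rot: [[0.184, -0.983, 0.0], [-0.983, -0.184, -0.0], [0.0, -0.0, -1.0]]
wrist_force: [0.5, 0.3, -0.3]
gripper_width: 0.397
gripper_force: 0.0
```

>>> drive_tool:
  rows:
    - [40,0,0,-1,0,0,0]
    - [40,0,0,0,0,0,0]

```text
time_s: 5.82
tcp_pos: [0.5682, -0.013, 0.0254]
ee_rot: [[0.184, -0.983, 0.0], [-0.983, -0.184, -0.0], [0.0, -0.0, -1.0]]
wrist_force: [-1.4, -0.5, 4.1]
gripper_width: 0.398
gripper_force: 2.2
```

>>> drive_tool:
  rows:
    - [40,0,0,-1,0,0,0]
    - [40,0,0,0,0,0,0]

```text
time_s: 5.98
tcp_pos: [0.5683, -0.0131, 0.0253]
ee_rot: [[0.185, -0.983, 0.001], [-0.983, -0.185, -0.001], [0.001, -0.001, -1.0]]
wrist_force: [-3.3, -0.2, 9.3]
gripper_width: 0.399
gripper_force: 4.6
```

>>> drive_tool:
  rows:
    - [40,-0.8,3.9,0,0,0,0]
    - [40,-0.8,3.9,0,0,0,0]
    - [40,-0.8,3.9,0,0,0,0]

```text
time_s: 6.23
tcp_pos: [0.5663, -0.0013, 0.0253]
ee_rot: [[0.185, -0.983, 0.002], [-0.983, -0.185, -0.0], [0.001, -0.002, -1.0]]
wrist_force: [-2.9, -0.6, 7.9]
gripper_width: 0.401
gripper_force: 4.2
```

>>> drive_tool:
  rows:
    - [40,-0.8,3.9,0,0,0,0]
    - [40,-0.8,3.9,0,0,0,0]
    - [40,-0.8,3.9,0,0,0,0]
    - [40,0,0,0,0,0,0]

```text
time_s: 6.57
tcp_pos: [0.5641, 0.0111, 0.0253]
ee_rot: [[0.185, -0.983, 0.002], [-0.983, -0.185, 0.0], [0.0, -0.002, -1.0]]
wrist_force: [-1.8, 0.5, 8.2]
gripper_width: 0.398
gripper_force: 4.0
```

>>> drive_tool:
  rows:
    - [40,0,0,2,0,0,0]
    - [40,0,0,4,0,0,0]
    - [40,0,0,4,0,0,0]
    - [40,0,0,0,0,0,0]

```text
time_s: 6.9
tcp_pos: [0.5637, 0.0105, 0.0343]
ee_rot: [[0.184, -0.983, 0.001], [-0.983, -0.184, 0.0], [-0.0, -0.001, -1.0]]
wrist_force: [0.3, -0.5, 0.5]
gripper_width: 0.401
gripper_force: 0.0
```

```bash
python3 - <<'E'
from h import *
c,W=tips(); save(c,"s4.png")
f=cv2.imread("pics/s4.png")[200:270,270:350]; cv2.imwrite("pics/s4c.png",cv2.resize(f,(640,560),interpolation=cv2.INTER_CUBIC))
# bright can points only
f=c["frame"]; m=(f.min(-1)>80)&(W[...,2]>.03)&(W[...,2]<.05)
for ctr in([.567,-.010],[.563,.004]):
    can(np.where(m[...,None],W,9),c,np.array(ctr),zlo=.032)
    can(np.where(m[...,None],W,9),c,np.array(ctr),zlo=.015)
E
```

```text
tcp [0.5635 0.0105 0.034 ] F [-0.1  0.1 -0.4]
[ 289  160   51   77 1320] zmin [0.0577 0.0692] ctr [ 0.583 -0.008  0.186]
[315 224  11  23 165] zmin [0.0422 0.0551] ctr [0.591 0.011 0.077]
can n 405 rect [568.1  -2.6  84.2  34.   16.8] pca mid [ 0.5686 -0.0036] len 0.0801 yaw 13.11 ztop [0.0417 0.0454]
can n 436 rect [568.2  -2.9  84.2  34.6  16.8] pca mid [ 0.5687 -0.0042] len 0.0802 yaw 13.74 ztop [0.041  0.0453]
can n 405 rect [568.1  -2.6  84.2  34.   16.8] pca mid [ 0.5686 -0.0036] len 0.0801 yaw 13.11 ztop [0.0417 0.0454]
can n 436 rect [568.2  -2.9  84.2  34.6  16.8] pca mid [ 0.5687 -0.0042] len 0.0802 yaw 13.74 ztop [0.041  0.0453]
```

View pics/s4c.png

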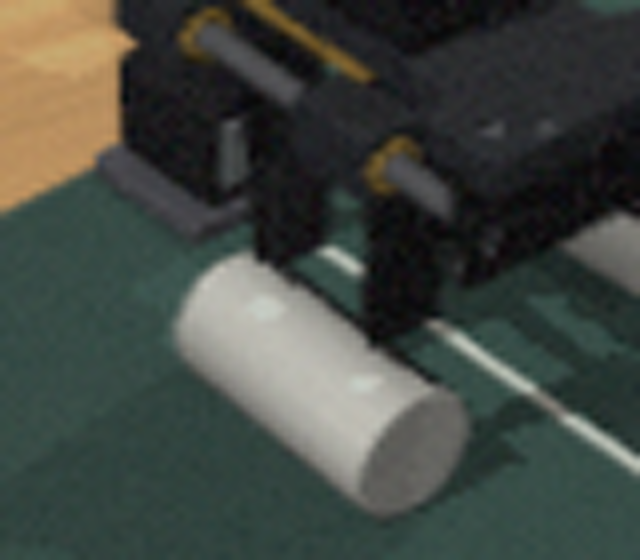

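The can rolled: the stripe has gone over and the can lies on the mat about 10–12 mm nearer the line. I'll repeat the stroke twice and then measure.

>>> drive_tool:
  rows:
    - [40,1.2,-6.4,0,0,0,0]
    - [40,1.2,-6.4,0,0,0,0]
    - [40,0,0,-5,0,0,0]
    - [40,0,0,-3,0,0,0]
    - [40,0,0,-2,0,0,0]

```text
time_s: 7.37
tcp_pos: [0.5656, -0.0031, 0.025]
ee_rot: [[0.185, -0.983, -0.001], [-0.983, -0.185, -0.002], [0.001, 0.001, -1.0]]
wrist_force: [-7.1, -1.0, 23.9]
gripper_width: 0.401
gripper_force: 11.8
```

>>> drive_tool:
  rows:
    - [40,0,0,0,0,0,0]
    - [40,-0.8,3.9,0,0,0,0]
    - [40,-0.8,3.9,0,0,0,0]
    - [40,-0.8,3.9,0,0,0,0]

```text
time_s: 7.7
tcp_pos: [0.5635, 0.009, 0.0252]
ee_rot: [[0.184, -0.983, 0.001], [-0.983, -0.184, -0.001], [0.001, -0.0, -1.0]]
wrist_force: [-4.3, -1.1, 11.5]
gripper_width: 0.4
gripper_force: 5.7
```

>>> drive_tool:
  rows:
    - [40,-0.8,3.9,0,0,0,0]
    - [40,-0.8,3.9,0,0,0,0]
    - [40,-0.8,3.9,0,0,0,0]
    - [40,0,0,0,0,0,0]

```text
time_s: 8.03
tcp_pos: [0.5613, 0.0214, 0.0252]
ee_rot: [[0.185, -0.983, 0.001], [-0.983, -0.185, -0.001], [0.001, -0.001, -1.0]]
wrist_force: [-2.8, -0.8, 10.6]
gripper_width: 0.401
gripper_force: 5.5
```

>>> drive_tool:
  rows:
    - [40,0,0,2,0,0,0]
    - [40,0,0,4,0,0,0]
    - [40,0,0,4,0,0,0]
    - [40,0,0,0,0,0,0]

```text
time_s: 8.37
tcp_pos: [0.5612, 0.0211, 0.0341]
ee_rot: [[0.184, -0.983, 0.001], [-0.983, -0.184, 0.0], [0.0, -0.001, -1.0]]
wrist_force: [0.6, -0.1, 0.6]
gripper_width: 0.398
gripper_force: 0.0
```

```bash
cat >> h.py <<'E'
def scan(ctr):
    c,W=tips(); f=c["frame"]; m=(f.min(-1)>80)
    for z in(.015,.032): can(np.where(m[...,None],W,9),c,np.array(ctr),zlo=z)
    return c,W
E
python3 -c "
from h import *
scan([.566,.007])"
```

```text
tcp [0.561  0.0211 0.0338] F [ 0.3 -0.1  0.2]
[ 293  158   51   73 1304] zmin [0.0596 0.0698] ctr [0.58  0.002 0.186]
[319 222  11  19 165] zmin [0.0558 0.0569] ctr [0.589 0.021 0.079]
can n 615 rect [564.3  14.5  84.6  41.   11.2] pca mid [0.5671 0.0074] len 0.081 yaw 16.17 ztop [0.0381 0.0452]
can n 419 rect [564.5  13.5  83.8  35.7   9.4] pca mid [0.566  0.0095] len 0.0798 yaw 13.02 ztop [0.0416 0.0455]
```

>>> drive_tool:
  rows:
    - [40,1.2,-6,0,0,0,0]
    - [40,1.2,-6,0,0,0,0]
    - [40,0,0,-5,0,0,0]
    - [40,0,0,-3,0,0,0]
    - [40,0,0,-1,0,0,0]

```text
time_s: 8.83
tcp_pos: [0.5632, 0.0084, 0.0252]
ee_rot: [[0.184, -0.983, -0.001], [-0.983, -0.184, -0.001], [0.001, 0.001, -1.0]]
wrist_force: [-3.9, -1.2, 12.8]
gripper_width: 0.397
gripper_force: 6.3
```

>>> drive_tool:
  rows:
    - [40,0,0,-1,0,0,0]
    - [40,0,0,0,0,0,0]
    - [40,-0.8,3.9,0,0,0,0]
    - [40,-0.8,3.9,0,0,0,0]
    - [40,-0.8,3.9,0,0,0,0]

```text
time_s: 9.25
tcp_pos: [0.5611, 0.0205, 0.0253]
ee_rot: [[0.184, -0.983, 0.001], [-0.983, -0.184, -0.001], [0.001, -0.001, -1.0]]
wrist_force: [-2.8, -1.0, 11.4]
gripper_width: 0.4
gripper_force: 5.7
```

>>> drive_tool:
  rows:
    - [40,-0.8,3.9,0,0,0,0]
    - [40,-0.8,3.9,0,0,0,0]
    - [40,-0.8,3.9,0,0,0,0]
    - [40,0,0,0,0,0,0]

```text
time_s: 9.58
tcp_pos: [0.5589, 0.0328, 0.0253]
ee_rot: [[0.185, -0.983, 0.001], [-0.983, -0.185, -0.0], [0.001, -0.001, -1.0]]
wrist_force: [-2.7, -0.1, 10.8]
gripper_width: 0.398
gripper_force: 5.5
```

>>> drive_tool:
  rows:
    - [40,0,0,2,0,0,0]
    - [40,0,0,4,0,0,0]
    - [40,0,0,4,0,0,0]
    - [40,0,0,0,0,0,0]

```text
time_s: 9.92
tcp_pos: [0.5588, 0.0325, 0.0341]
ee_rot: [[0.184, -0.983, 0.001], [-0.983, -0.184, 0.0], [0.0, -0.001, -1.0]]
wrist_force: [0.1, 0.6, 0.4]
gripper_width: 0.397
gripper_force: 0.0
```

```bash
python3 -c "
from h import *
scan([.564,.02])"
```

```text
tcp [0.5586 0.0325 0.0338] F [0.3 0.7 0.4]
[ 297  156   51   73 1309] zmin [0.0603 0.0708] ctr [0.578 0.014 0.185]
[323 220  11  19 164] zmin [0.055  0.0571] ctr [0.586 0.032 0.079]
can n 600 rect [563.   25.4  82.2  38.6  12.9] pca mid [0.5648 0.0189] len 0.0813 yaw 16.33 ztop [0.0381 0.0454]
can n 400 rect [563.6  23.7  82.3  35.6  15.2] pca mid [0.564  0.0211] len 0.0795 yaw 13.53 ztop [0.0417 0.0457]
```

>>> drive_tool:
  rows:
    - [40,1.2,-6,0,0,0,0]
    - [40,1.2,-6,0,0,0,0]
    - [40,0,0,-5,0,0,0]
    - [40,0,0,-3,0,0,0]
    - [40,0,0,-1,0,0,0]

```text
time_s: 10.38
tcp_pos: [0.5608, 0.0198, 0.0252]
ee_rot: [[0.184, -0.983, -0.001], [-0.983, -0.184, -0.001], [0.001, 0.001, -1.0]]
wrist_force: [-3.6, -1.0, 12.3]
gripper_width: 0.399
gripper_force: 6.2
```

>>> drive_tool:
  rows:
    - [40,0,0,-1,0,0,0]
    - [40,0,0,0,0,0,0]
    - [40,-0.8,3.9,0,0,0,0]
    - [40,-0.8,3.9,0,0,0,0]
    - [40,-0.8,3.9,0,0,0,0]

```text
time_s: 10.8
tcp_pos: [0.5587, 0.0319, 0.0252]
ee_rot: [[0.184, -0.983, 0.001], [-0.983, -0.184, -0.001], [0.001, -0.0, -1.0]]
wrist_force: [-2.6, -1.6, 12.5]
gripper_width: 0.401
gripper_force: 5.7
```

>>> drive_tool:
  rows:
    - [40,-0.8,3.9,0,0,0,0]
    - [40,-0.8,3.9,0,0,0,0]
    - [40,-0.8,3.9,0,0,0,0]
    - [40,0,0,0,0,0,0]

```text
time_s: 11.13
tcp_pos: [0.5565, 0.0443, 0.0252]
ee_rot: [[0.185, -0.983, 0.001], [-0.983, -0.185, -0.0], [0.001, -0.001, -1.0]]
wrist_force: [-2.3, 0.2, 11.1]
gripper_width: 0.403
gripper_force: 5.5
```

>>> drive_tool:
  rows:
    - [40,0,0,2,0,0,0]
    - [40,0,0,4,0,0,0]
    - [40,0,0,4,0,0,0]
    - [40,0,0,0,0,0,0]

```text
time_s: 11.47
tcp_pos: [0.5564, 0.044, 0.0341]
ee_rot: [[0.184, -0.983, 0.001], [-0.983, -0.184, 0.0], [-0.0, -0.001, -1.0]]
wrist_force: [-0.1, 0.4, -1.4]
gripper_width: 0.4
gripper_force: 0.0
```

>>> drive_tool:
  rows:
    - [40,1.2,-6,0,0,0,0]
    - [40,1.2,-6,0,0,0,0]
    - [40,0,0,-5,0,0,0]
    - [40,0,0,-3,0,0,0]
    - [40,0,0,-1,0,0,0]

```text
time_s: 11.88
tcp_pos: [0.5584, 0.0312, 0.0252]
ee_rot: [[0.184, -0.983, -0.001], [-0.983, -0.184, -0.001], [0.001, 0.001, -1.0]]
wrist_force: [-3.9, -0.3, 12.8]
gripper_width: 0.4
gripper_force: 6.3
```

>>> drive_tool:
  rows:
    - [40,0,0,-1,0,0,0]
    - [40,0,0,0,0,0,0]
    - [40,-0.8,3.9,0,0,0,0]
    - [40,-0.8,3.9,0,0,0,0]
    - [40,-0.8,3.9,0,0,0,0]

```text
time_s: 12.3
tcp_pos: [0.5562, 0.0433, 0.0252]
ee_rot: [[0.184, -0.983, 0.001], [-0.983, -0.184, -0.001], [0.001, -0.0, -1.0]]
wrist_force: [-3.4, -0.7, 11.5]
gripper_width: 0.402
gripper_force: 5.9
```

>>> drive_tool:
  rows:
    - [40,-0.8,3.9,0,0,0,0]
    - [40,-0.8,3.9,0,0,0,0]
    - [40,-0.8,3.9,0,0,0,0]
    - [40,0,0,0,0,0,0]

```text
time_s: 12.63
tcp_pos: [0.5541, 0.0557, 0.0253]
ee_rot: [[0.185, -0.983, 0.001], [-0.983, -0.185, -0.0], [0.001, -0.001, -1.0]]
wrist_force: [-3.1, -0.7, 11.7]
gripper_width: 0.4
gripper_force: 5.8
```

>>> drive_tool:
  rows:
    - [40,0,0,2,0,0,0]
    - [40,0,0,4,0,0,0]
    - [40,0,0,4,0,0,0]
    - [40,0,0,0,0,0,0]

```text
time_s: 12.97
tcp_pos: [0.554, 0.0553, 0.0341]
ee_rot: [[0.184, -0.983, 0.001], [-0.983, -0.184, 0.0], [-0.0, -0.001, -1.0]]
wrist_force: [1.2, 0.3, 0.0]
gripper_width: 0.398
gripper_force: 0.0
```

```bash
python3 -c "
from h import *
scan([.559,.044])"
```

```text
tcp [0.5538 0.0553 0.0338] F [ 0.1  0.8 -0. ]
[ 306  152   51   73 1295] zmin [0.0602 0.0699] ctr [0.573 0.037 0.185]
[331 215  11  19 156] zmin [0.0555 0.0566] ctr [0.582 0.055 0.08 ]
can n 589 rect [554.7  69.7  82.1  77.   10.5] pca mid [0.5608 0.0444] len 0.0797 yaw 15.18 ztop [0.0374 0.0453]
can n 387 rect [558.2  49.   81.2  34.5  12.7] pca mid [0.56   0.0454] len 0.0786 yaw 13.4 ztop [0.0414 0.0458]
```

>>> drive_tool:
  rows:
    - [40,1.2,-6,0,0,0,0]
    - [40,1.2,-6,0,0,0,0]
    - [40,0,0,-5,0,0,0]
    - [40,0,0,-3,0,0,0]
    - [40,0,0,-1,0,0,0]

```text
time_s: 13.43
tcp_pos: [0.556, 0.0426, 0.0252]
ee_rot: [[0.184, -0.983, -0.001], [-0.983, -0.184, -0.001], [0.001, 0.001, -1.0]]
wrist_force: [-3.0, -1.3, 13.0]
gripper_width: 0.4
gripper_force: 6.0
```

>>> drive_tool:
  rows:
    - [40,0,0,-1,0,0,0]
    - [40,0,0,0,0,0,0]
    - [40,-0.8,3.9,0,0,0,0]
    - [40,-0.8,3.9,0,0,0,0]
    - [40,-0.8,3.9,0,0,0,0]

```text
time_s: 13.85
tcp_pos: [0.5539, 0.0548, 0.0253]
ee_rot: [[0.184, -0.983, 0.001], [-0.983, -0.184, -0.001], [0.001, -0.0, -1.0]]
wrist_force: [-3.6, -1.2, 11.6]
gripper_width: 0.396
gripper_force: 5.8
```

>>> drive_tool:
  rows:
    - [40,-0.8,3.9,0,0,0,0]
    - [40,-0.8,3.9,0,0,0,0]
    - [40,-0.8,3.9,0,0,0,0]
    - [40,0,0,0,0,0,0]
    - [40,0,0,0,0,0,0]

```text
time_s: 14.27
tcp_pos: [0.5518, 0.0669, 0.0253]
ee_rot: [[0.185, -0.983, 0.001], [-0.983, -0.185, -0.0], [0.001, -0.001, -1.0]]
wrist_force: [-3.3, -0.3, 10.8]
gripper_width: 0.401
gripper_force: 5.6
```

>>> drive_tool:
  rows:
    - [40,0,0,2,0,0,0]
    - [40,0,0,10,0,0,0]
    - [40,0,0,30,0,0,0]
    - [40,0,0,40,0,0,0]
    - [40,0,0,40,0,0,0]

```text
time_s: 14.68
tcp_pos: [0.5502, 0.0663, 0.1463]
ee_rot: [[0.184, -0.983, -0.003], [-0.983, -0.184, -0.001], [0.001, 0.003, -1.0]]
wrist_force: [1.4, 0.4, 0.1]
gripper_width: 0.399
gripper_force: 0.0
```

>>> drive_tool:
  rows:
    - [40,0,-40,0,0,0,0]
    - [40,0,-40,0,0,0,0]
    - [40,0,-40,0,0,0,0]
    - [40,0,-40,0,0,0,0]
    - [40,0,-40,0,0,0,0]

```text
time_s: 15.1
tcp_pos: [0.5507, -0.1349, 0.146]
ee_rot: [[0.184, -0.983, 0.0], [-0.983, -0.184, 0.0], [-0.0, -0.0, -1.0]]
wrist_force: [0.9, 0.1, -0.0]
gripper_width: 0.396
gripper_force: 0.0
```

>>> drive_tool:
  rows:
    - [40,0,-40,0,0,0,0]
    - [40,0,-40,0,0,0,0]
    - [40,0,-40,0,0,0,0]
    - [40,0,0,0,0,0,0]
    - [40,0,0,0,0,0,0]

```text
time_s: 15.52
tcp_pos: [0.5504, -0.2554, 0.145]
ee_rot: [[0.18, -0.984, -0.001], [-0.984, -0.18, 0.0], [-0.001, 0.001, -1.0]]
wrist_force: [0.5, 0.8, 0.3]
gripper_width: 0.405
gripper_force: 0.0
```

```bash
python3 - <<'E'
from h import *
c,W=meas("top","t5.png")
for z in(.030,.036,.040): can(W,c,np.array([.555,.060]),zlo=z,R=.055)
s,W2=meas("scene")
for z in(.032,.038): can(W2,s,np.array([.555,.060]),zlo=z,R=.055)
f=cv2.imread("pics/t5.png")[170:320,220:420]; cv2.imwrite("pics/t5c.png",cv2.resize(f,(800,600),interpolation=cv2.INTER_CUBIC))
for l in("small_can","transformer","heatsink"):
    m=masks_of(l,c)
    if m: r=m[0]["region"]; print(l,m[0]["p"],m[0]["xy"],np.median(W[r],0).round(3))
E
```

```text
line n 27 mid [0.5528 0.0609] len 0.14530049664296218 yaw 12.272082552010973
can n 557 rect [549.4  79.8  84.3  68.4  10.4] pca mid [0.553  0.0651] len 0.0797 yaw 10.31 ztop [0.0412 0.0463]
can n 461 rect [552.3  64.3  84.1  34.8   9.7] pca mid [0.5533 0.0648] len 0.0792 yaw 10.03 ztop [0.0423 0.0465]
can n 341 rect [553.6  66.4  80.7  31.5  11.7] pca mid [0.5534 0.0648] len 0.0789 yaw 9.18 ztop [0.0431 0.0469]
can n 416 rect [556.3  63.   82.2  38.1   9.9] pca mid [0.5576 0.0585] len 0.0796 yaw 12.82 ztop [0.0414 0.0457]
can n 298 rect [556.   62.7  80.4  32.3   7.8] pca mid [0.5568 0.0608] len 0.0785 yaw 11.0 ztop [0.043  0.0459]
transformer 0.73 [271.0, 206.1] [0.646 0.169 0.033]
heatsink 0.63 [333.7, 198.3] [0.681 0.016 0.011]
```

View pics/t5c.png

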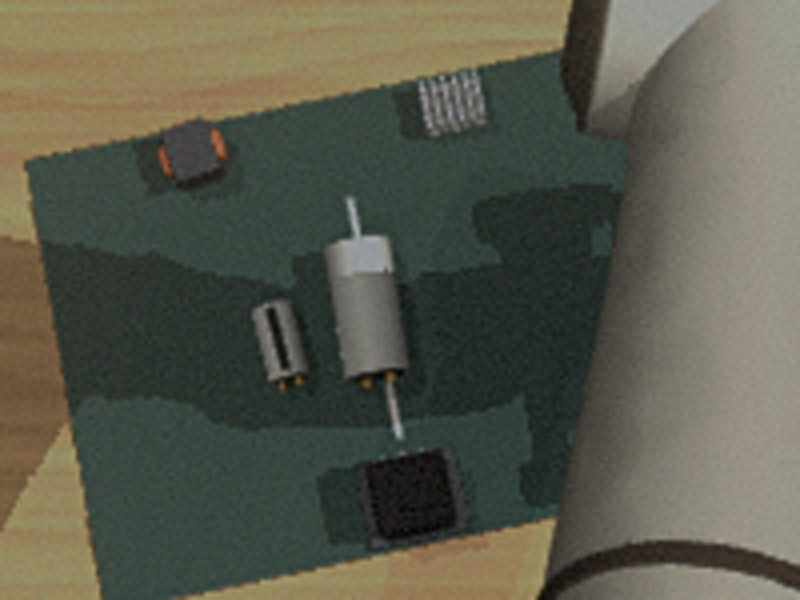

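The top view shows the big can at crop (367,307), lying over the line and parallel to it. The small can, transformer and heat sink are unmoved. Before handing in, I'll fit a cylinder to check the lateral offset.

```bash
python3 - <<'E'
from h import *
from scipy.optimize import least_squares
L=np.array([.5531,.0612]); th=np.radians(12.3); ex=np.array([np.cos(th),np.sin(th)]); ey=np.array([-ex[1],ex[0]])
for n in("top","scene"):
    c=capture(n); W=cloud(c)
    p=W[(np.linalg.norm(W[...,:2]-[.555,.062],axis=-1)<.06)&(W[...,2]>.016)&(W[...,2]<.05)&(c["z_map"]>0)]
    x=(p[:,:2]-L)@ex; y=(p[:,:2]-L)@ey; z=p[:,2]; k=(abs(y)<.03)&(abs(x)<.036); x,y,z=x[k],y[k],z[k]
    r=least_squares(lambda q:np.hypot(y-q[0]-q[1]*x,z-q[2])-.020,[.003,0,.024],loss="soft_l1",f_scale=.002)
    print(n,k.sum(),"y0",r.x[0].round(4),"dyaw",r.x[1].round(3),"zc",r.x[2].round(4))
    m=[q for q in masks_of("small_can",c)[:3]]
    for q in m: print(q["p"],np.median(W[q["region"]],0).round(3))
E
```

```text
top 501 y0 0.0033 dyaw -0.037 zc 0.0244
0.66 [0.532 0.115 0.028]
0.32 [0.606 0.42  0.033]
scene 456 y0 0.0031 dyaw -0.05 zc 0.0248
0.6 [0.544 0.111 0.024]
```

Both cameras agree: the can is 3 mm off the line (limit 8) and turned 0.04 rad (limit 0.12). Its axis height is right for lying on the mat, and the small can hasn't moved.

```bash
python3 -c "
from station import *
print(finish_job())"
```

```text
the job is handed in; nothing more can be done
None
```

The job is handed in, but no verdict was returned: I rolled the larger capacitor onto the line in six light strokes from above, and by both cameras it lies about 3 mm off the line and 0.04 rad from parallel, with the small can, transformer and heat sink unmoved; the reported tool height read about 41 mm too low, so I judged contact by camera and wrist force.

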